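# Drain the oil bottle into a drip tray

### The job

The oil bottle is nearly empty: lay it on its side in the draining cradle, nozzle out over the open lower end, and let go of it. Then peel the blue top tray off the sticky stack by lifting one corner first, leaving the trays below standing where they are. Finish holding the blue tray in the gripper, level, clear of the bench and of everything else, with the nozzle tip over its inside and a little above its rim; keep holding it there, and do not disturb the other things on the bench.

Things in the scene. Friction and masses are not known exactly. Their poses are not given: they have to be found in the camera images.
- oil_bottle: amber oil bottle with a plain paper band, red cap and red nozzle; starts standing upright. Body 64 mm across and 140 mm tall, shoulder from 140 to 158 mm, red cap 34 mm across from 158 to 186 mm, nozzle 12 to 16 mm across tapering to its tip at 216 mm. 0.14 to 0.24 kg. Origin at the centre of its underside, z along its axis towards the nozzle
- bottle_mid (a point): point on the bottle's axis, half way up the 140 mm body (70 mm above the underside)
- bottle_cap (a point): centre of the red cap, on the axis, 172 mm above the underside; a good place to grip
- nozzle_tip (a point): the tip of the nozzle, on the axis, 216 mm above the underside
- cradle: wooden draining cradle, fixed: dark base board 180 x 110 x 18 mm (x -115 to +65), two 16 mm thick V saddles with black 45 degree faces, about 110 mm wide, 175 mm tall. Its x points to the open lower end, over which the nozzle belongs; at the upper end an end board stands at x = -108 mm, 180 mm tall. Origin on the bench under the middle of the seat
- cradle_seat (a point): where bottle_mid is when the bottle lies in the V saddles: 175 mm above the bench over the cradle's origin. The saddles stand 40 mm behind and 38 mm ahead of it and slope 5 degrees down along the cradle's x, as the bottle's axis then does; the nozzle tip is then 146 mm ahead and 162 mm above the bench
- top_tray: the topmost tray of the stack, blue, stiff formed plastic, 0.13 to 0.20 kg: 210 (x) x 150 (y) mm outside, 44 mm deep, the floor inside 166 x 106 mm. It clings to the tray below by gummed-up corner lugs: each corner holds back with 1 to 2 N until it has been raised about 8 mm; pulled straight up, all four hold back at once. Origin at the centre of its underside, z up
- tray_rim (a point): centre of the blue tray's top plane, 44 mm above its underside. Round the rim runs a flat-sided hem 9 mm wide, 16 mm tall: grip across it from above, one finger inside, fingertips at most 14 mm below its top (a shoulder stands out inside below that; outside, the next hem lies flush beneath). The tray is rigid: to lift one corner, turn gripper and tray together about the far corner
- tray_stack: the seven lower trays, grey and black, same shape, nested at 16 mm a tray, stuck fast together, standing loose on the bench on the lowest one's 166 x 106 mm floor, 1.1 kg; the top of their uppermost hem is 140 mm above the bench, that of the blue tray on them 156 mm. Origin at the centre of the underside, axes as the blue tray's at the start
- corner_a (a point): outer top corner of the blue tray's hem at its -x, -y corner (diagonally across from corner_c)
- corner_b (a point): outer top corner of the blue tray's hem at its -x, +y corner (diagonally across from corner_d)
- corner_c (a point): outer top corner of the blue tray's hem at its +x, +y corner (diagonally across from corner_a)
- corner_d (a point): outer top corner of the blue tray's hem at its +x, -y corner (diagonally across from corner_b)
- turned_bowl: bystander: finished light-wood bowl, 120 mm across, 55 mm tall, origin under its centre
- bowl_blank: bystander: rough light-wood disc 124 mm across, 42 mm thick, lying flat, origin under its centre
- wax_tin: bystander: flat round tin with a yellow lid, 79 mm across, 29 mm tall, origin under its centre
- sanding_block: bystander: cork sanding block 61 x 111 x 32 mm, long along its y, origin under its centre
- glue_bottle: bystander: white bottle with an orange cap, 52 mm across, 135 mm tall, standing upright, origin under its centre; not the oil bottle
- chuck_key: bystander: steel T-handled chuck key 125 mm long along its x, 80 mm across the T, under 20 mm tall, origin under its middle

How it is judged:
By the outcome, as a careful person would: the job done as asked, in the order asked, and still so for the second after the job is handed in, while the arm keeps its last pose, push and grip.
It also fails if it takes over 72 s, if anything falls off the work surface, if the arm or the gripper's body presses on something with over 40 N, if the wrist force passes 120 N, or if a joint passes its speed limit or range.

### The arm

A 6-joint arm with a two-finger parallel gripper is mounted at the origin on the work surface. World frame = base frame: x ahead of the robot, y to its left, z up, the work surface at z = 0. Lengths are in mm, angles in rad, forces in N, time in s.
With the tool pointing down it reaches from about 350 to 775 mm from the base axis. Payload 7.3 kg.
Tool frame: the origin (TCP) lies at the very end of the fingers, on their centre line; the grasp point (between the pads) lies 19 mm behind it; z points along the fingers, y is the line along which they close (so a half turn about z gives the same grasp; the last joint's range is limited). The gripper opens to 92 mm and grips with 3 to 60 N. Pads are 19 mm wide; open, the fingers measure 130 mm over their backs; the gripper's body (75 mm by 190 mm) begins 47 mm behind the grasp point.
Start: joints at [1.147, 0.342, 1.524, -0, 1.275, -0.146], TCP at [143.961, 504.896, 226.741] pointing down, gripper open.
Joint ranges: [-2.53, 2.53], [-0.77, 2.02], [0.04, 2.7], [-1, 4.14], [0.28, 2.66], [-3.11, 3.11]. Speed limits (rad/s): [2.57, 2.57, 3.14, 3.14, 3.14, 3.14].

### API

Orientations are given as [roll, pitch, yaw] about the fixed x, y, z axes, in that order (R = Rz(yaw) Ry(pitch) Rx(roll)).
In Python, from plant import get_obs, vision, workorder gives the robot as it stands.
- The arm moves only by the shell command python3 -m pendant 'ROWS' [OPENING]. ROWS is a JSON object of lists of equal length, an entry for each row: "dp": the shift along the tool's x, y, z in m, a list of three; "rotation": the turn, a rotation vector about the tool's x, y, z in rad, a list of three. A call has 1 to 8 rows; each row is the pose to reach, as a shift and turn from the pose commanded when the call began, along the tool's axes at that moment; what a row does not reach only later rows make up. A row lasts 1/8 s, in which the tool goes at most 62.5 mm and 10.7 degrees, less where a joint would pass 70% of its speed; a pose out of reach is approached as far as the arm can. A call with a gripper value outside its range is refused whole. OPENING is the finger opening in m, from 0 to 0.0918, set as the call begins (- or left out, the last holds). The fingers move at their own pace and stop on an object; the grip force is fixed at half the most. Time passes only in rows, so rows that repeat a pose let the fingers close. It gives the time, the measured TCP pose, the force, the opening and the grip force at its end, in the units of the state.
- get_obs(): the state, without advancing time (a new reading comes with each control period).
- vision.capture(name): name is "side" or "top"; returns a dict with "pixels" (384x512x3 uint8, red, green, blue), "vfov" (degrees; the focal length in pixels is half the picture's height over the tangent of half this angle, whatever the lens; pixels are square), "cx", "cy" (the principal point, pixels), "pose" (4x4, takes a point from camera to world coordinates). Camera axes: x right, y up, looking along -z (the intrinsics and any distortion apply to the point x, -y, -z); pixel columns grow to the right and rows downward; lengths in mm; the calibration is good to about 2 mm. A picture is of the moment at which its call begins. There is no depth.
- workorder.close_job(): hands the job in; it is judged then, once.
The state is a dict: "time": time; "joint_positions": joint angles; "dq": joint speeds; "tau": joint torques, N m; "tool_pos": TCP position; "tcp_rot": TCP orientation; "contact_force": force on the tool from outside, world axes, zero at the start; "moment": the same for the moment, N m; "grip_width": finger opening in mm; "finger_force": force on a finger pad.
Only numpy, scipy, OpenCV 4.12 (cv2) and the standard library are available. Lean on these libraries where they do the work, as an engineer would, in place of code of your own. Each camera call takes 0.05 s, during which the arm holds its last target. There are 200 camera calls.

## Working session

There is one attempt and no reset: what is moved stays moved. The work goes in short steps, Python scripts to look and compute and a shell command to move; the robot and the scene stay as the last step left them, time stands still between calls to the robot, and variables do not carry over. Pictures are saved under pics/ and viewed, at most 10 in all, crops included, and the job is handed in when it is done.

```bash
ls; mkdir -p pics; python3 - <<'E'
from plant import get_obs, vision
import cv2,numpy as np
for n in("side","top"):
    c=vision.capture(n); cv2.imwrite(f"pics/{n}0.png",c["pixels"][:,:,::-1]); 
    print({k:v for k,v in c.items() if k!="pixels"})
print(get_obs())
E
```

```text
pics
{'vfov': 48.37190981458002, 'cx': 263.4542915943634, 'cy': 188.23227560979802, 'pose': array([[-9.63181488e-01,  1.96804236e-01, -1.83165263e-01,
         3.50586140e+02],
       [-2.68186013e-01, -7.51243865e-01,  6.03082844e-01,
         6.69915882e+02],
       [-1.89125215e-02,  6.30000593e-01,  7.76364328e-01,
         1.10927722e+03],
       [ 0.00000000e+00,  0.00000000e+00,  0.00000000e+00,
         1.00000000e+00]])}
{'vfov': 52.38081067517138, 'cx': 259.05322589916847, 'cy': 192.66547235174193, 'pose': array([[-2.62588245e-02,  9.83864156e-01, -1.76979650e-01,
         3.41338883e+02],
       [-9.99399832e-01, -2.98387145e-02, -1.75962429e-02,
        -1.15055567e+02],
       [-2.25931579e-02,  1.76411376e-01,  9.84057201e-01,
         1.36715499e+03],
       [ 0.00000000e+00,  0.00000000e+00,  0.00000000e+00,
         1.00000000e+00]])}
{'time': 0.1, 'joint_positions': array([ 1.14698711e+00,  3.42639890e-01,  1.52492231e+00,  1.62442467e-05,
        1.27540017e+00, -1.45995325e-01]), 'dq': array([-0.00017454, -0.00184495, -0.00227286,  0.00034734, -0.00287369,
       -0.001539  ]), 'tau': array([ 1.93827822e-03, -4.32003057e+01, -2.44695801e+01,  7.20284041e-02,
        5.27072826e-02, -3.15952730e-05]), 'tool_pos': array([143.80381505, 504.54358414, 226.12100381]), 'tcp_rot': array([-3.14023977e+00, -2.14631229e-04,  2.86377388e+00]), 'contact_force': array([ 0.06657657, -0.48728928,  0.59104694]), 'moment': array([ 4.12395071e-03, -1.86000092e-05,  3.54655068e-02]), 'finger_force': 0.0, 'grip_width': 91.69089294850092}
```

View pics/side0.png

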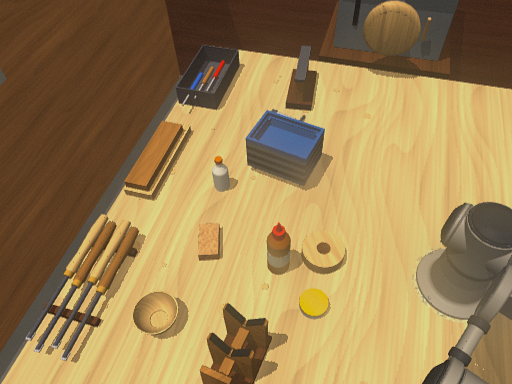

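View pics/top0.png

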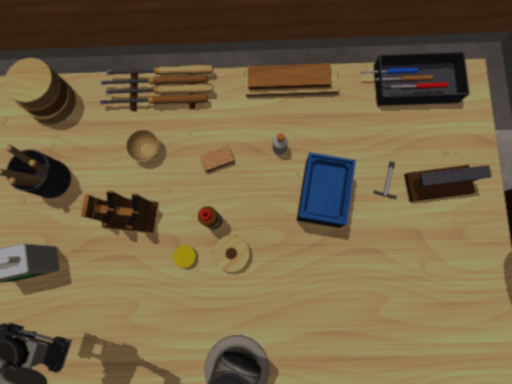

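The side view shows the bottle at (279,248), the tray stack at (286,148) and the cradle at about (237,345). The top view shows the bottle cap at (208,216), the blue tray at (326,190) and the cradle at about (120,212). I'll zoom in on the cradle and tray.

```bash
cat > h.py <<'E'
import numpy as np,cv2
from plant import get_obs, vision
def cap(n):
    c=vision.capture(n); c["f"]=192/np.tan(np.radians(c["vfov"]/2)); return c
def ray(c,u,v):
    d=np.array([(u-c["cx"])/c["f"],-(v-c["cy"])/c["f"],-1.]); P=np.asarray(c["pose"])
    d=P[:3,:3]@d; return P[:3,3],d/np.linalg.norm(d)
def onz(c,u,v,z):
    o,d=ray(c,u,v); return o+d*(z-o[2])/d[2]
def tri(c1,p1,c2,p2):
    o1,d1=ray(c1,*p1);o2,d2=ray(c2,*p2)
    t=np.linalg.lstsq(np.c_[d1,-d2],o2-o1,rcond=None)[0]
    a=o1+t[0]*d1;b=o2+t[1]*d2; return (a+b)/2,np.linalg.norm(a-b)
def proj(c,p):
    P=np.asarray(c["pose"]); q=P[:3,:3].T@(np.asarray(p,float)-P[:3,3])
    return np.array([c["cx"]-c["f"]*q[0]/q[2],c["cy"]+c["f"]*q[1]/q[2]])
E
python3 - <<'E'
import cv2,numpy as np
s=cv2.imread("pics/side0.png");t=cv2.imread("pics/top0.png")
r=lambda im,x0,y0,w,h:cv2.resize(im[y0:y0+h,x0:x0+w],(400,300),interpolation=cv2.INTER_CUBIC)
a=np.vstack([np.hstack([r(s,190,294,120,90),r(t,70,170,120,90)]),np.hstack([r(s,230,90,120,90),r(t,265,145,120,90)])])
cv2.imwrite("pics/crop0.png",a)
E
```

```text
(no output)
```

View pics/crop0.png

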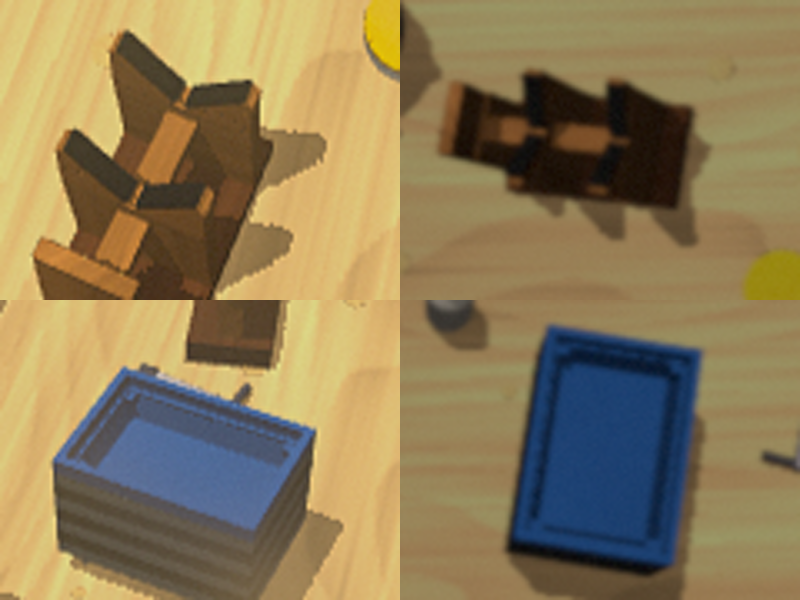

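The cradle crop shows the end board on the left of the top view, so the nozzle side is to the right, towards world -y. The V bottoms are near top (133,212) and (108,210), and side (245,325) and (231,351). The rim corners of the blue tray are clear in both views.

```bash
python3 - <<'E'
from h import *
s,t=cap("side"),cap("top")
np.set_printoptions(precision=1,suppress=True)
cs=lambda x,y:(190+x*.3-.35,294+y*.3-.35); ct=lambda x,y:(70+(x-400)*.3-.35,170+y*.3-.35)
P=lambda n,a,b:print(n,*tri(s,cs(*a),t,ct(*b)))
P("Vfar",(183,105),(612,140));P("Vnear",(137,190),(530,133))
P("far tipL",(122,36),(620,85));P("far tipR",(255,90),(602,190))
P("near tipL",(68,135),(537,75));P("near tipR",(207,195),(517,183))
print("endboard top-left/right corners z180",onz(t,*ct(452,82),180),onz(t,*ct(440,153),180))
for q in((692,107),(677,208),(508,188)):print("base",onz(t,*ct(*q),18))
def mask(c,lo,hi,roi=None):
    h=cv2.cvtColor(c["pixels"],cv2.COLOR_RGB2HSV); m=cv2.inRange(h,lo,hi)
    if roi: z=np.zeros_like(m);x,y,w,hh=roi;z[y:y+hh,x:x+w]=m[y:y+hh,x:x+w];m=z
    return m
# tray
ms=mask(s,(105,90,60),(125,255,255),(235,90,100,110));mt=mask(t,(100,110,50),(125,255,255),(280,140,90,100))
for m in(ms,mt):
    cn=max(cv2.findContours(m,0,2)[0],key=cv2.contourArea)
    print("blue",cv2.contourArea(cn),cv2.approxPolyDP(cv2.convexHull(cn),4,True)[:,0].tolist(),cv2.boxPoints(cv2.minAreaRect(cn)).tolist())
# red
for c,roi in((s,(255,215,50,40)),(t,(190,195,40,40))):
    m=mask(c,(0,150,60),(8,255,255),roi)|mask(c,(172,150,60),(180,255,255),roi)
    ys,xs=np.nonzero(m);print("red",len(xs),xs.mean(),ys.mean(),xs.min(),xs.max(),ys.min(),ys.max())
    for y in range(ys.min(),ys.max()+1):print(y,xs[ys==y].min(),xs[ys==y].max(),end='; ')
    print()
E
```

```text
Vfar [515.  315.9 122.4] 0.24558294788954085
Vnear [522.4 387.4 144.9] 2.6139755180056166
far tipL [562.5 295.2 165.2] 2.2541138861719254
far tipR [462.9 308.7 166. ] 0.9085104586158462
near tipL [573.6 372.6 170.3] 2.5104707648856848
near tipR [472.3 386.4 171.9] 3.508932701006346
endboard top-left/right corners z180 [566.3 448.5 180. ] [499.6 456.2 180. ]
base [562.4 268.1  18. ]
base [456.3 281.6  18. ]
base [482.2 460.2  18. ]
blue 1996.0 [[323, 129], [306, 157], [246, 138], [267, 110]] [[245.8999786376953, 138.3000030517578], [256.5999755859375, 106.19999694824219], [323.5, 128.49998474121094], [312.79998779296875, 160.59999084472656]]
blue 3009.0 [[310, 153], [354, 161], [344, 224], [299, 216]] [[297.82525634765625, 217.092041015625], [308.15289306640625, 152.54446411132812], [356.04681396484375, 160.20748901367188], [345.71917724609375, 224.75506591796875]]
red 97 278.0618556701031 229.93814432989691 272 284 223 235
223 278 279; 224 278 279; 225 276 278; 226 274 282; 227 273 283; 228 273 284; 229 273 284; 230 272 284; 231 273 284; 232 273 284; 233 273 283; 234 275 282; 235 277 280; 
red 116 204.8448275862069 213.89655172413794 199 210 208 220
208 204 206; 209 202 208; 210 201 209; 211 200 210; 212 200 210; 213 199 210; 214 199 210; 215 199 210; 216 200 210; 217 200 210; 218 201 209; 219 202 208; 220 205 205;
```

```bash
python3 - <<'E'
from h import *
s,t=cap("side"),cap("top")
np.set_printoptions(precision=1,suppress=True)
c,e=tri(s,(278.4,230.2),t,(204.9,214)); print("cap",c,e, onz(t,204.9,214,178))
# amber body: base in side
h=cv2.cvtColor(s["pixels"],cv2.COLOR_RGB2HSV)
for v in(240,250,262,268,271,273,275):
    print(v,[tuple(h[v,u]) if 0 else int(h[v,u][2]) for u in range(262,296)])
mid=np.mean([[323.5,128.5],[306,157],[245.5,138],[267,110]],0)
for a,b in(((324.3,128.7),(354.8,161)),((267.4,110.3),(310,152.5)),((246,139),(298.6,216))):print("corner",*tri(s,a,t,b))
q=np.array([onz(t,u,v,156) for u,v in((355,160.8),(344.5,224.5),(298.6,216.3),(309.3,152.6))])
print(q,q.mean(0),np.linalg.norm(np.roll(q,-1,0)-q,axis=1))
d=q[0]+q[3]-q[1]-q[2];print("yaw",np.degrees(np.arctan2(d[1],d[0]))); d=q[3]+q[2]-q[1]-q[0];print(np.degrees(np.arctan2(d[1],d[0]))-90)
for n,u,v,z in(("glue",280,140,130),("cork",218,158,32),("tin",185,257,29),("blank",232,254,42),("bowl",144,146,55),("key",390,180,10)):print(n,onz(t,u,v,z))
E
```

```text
cap [493.9  74.  181.2] 1.3743068989847 [493.6  74.5 178. ]
240 [221, 220, 222, 222, 193, 147, 160, 163, 161, 167, 166, 167, 167, 162, 149, 139, 138, 135, 130, 142, 144, 157, 152, 148, 146, 144, 141, 125, 133, 228, 224, 221, 222, 221]
250 [221, 221, 219, 222, 225, 150, 134, 138, 136, 133, 136, 134, 130, 130, 128, 129, 128, 126, 120, 120, 116, 115, 115, 115, 111, 109, 109, 108, 150, 161, 158, 153, 143, 145]
262 [221, 221, 221, 222, 224, 150, 135, 150, 152, 152, 154, 155, 151, 150, 152, 150, 150, 149, 151, 146, 145, 142, 141, 140, 137, 136, 127, 141, 166, 160, 160, 164, 159, 157]
268 [221, 222, 220, 221, 223, 227, 133, 123, 127, 133, 130, 131, 133, 133, 135, 134, 136, 134, 136, 133, 135, 137, 133, 134, 132, 131, 143, 169, 169, 167, 167, 164, 159, 181]
271 [221, 221, 222, 222, 221, 222, 223, 226, 169, 129, 125, 127, 130, 131, 130, 133, 131, 134, 135, 137, 135, 134, 133, 138, 149, 173, 185, 186, 224, 223, 222, 221, 220, 221]
273 [221, 222, 221, 222, 222, 221, 221, 221, 223, 225, 184, 163, 145, 129, 126, 129, 130, 128, 128, 134, 143, 163, 176, 226, 222, 222, 221, 220, 219, 219, 220, 220, 220, 220]
275 [221, 221, 221, 222, 222, 221, 220, 220, 221, 221, 222, 223, 224, 225, 227, 225, 201, 226, 226, 225, 223, 220, 220, 221, 220, 219, 219, 219, 219, 220, 219, 220, 220, 219]
corner [ 544.1 -369.9  188.5] 196.27808647132073
corner [ 625.8 -242.7  300.2] 34.88273940261252
corner [ 561.9 -184.9  239.7] 184.7934214862243
[[ 652.9 -401.3  156. ]
 [ 451.2 -354.9  156. ]
 [ 480.7 -214.5  156. ]
 [ 684.6 -257.7  156. ]] [ 567.3 -307.1  156. ] [207.  143.5 208.4 147.1]
yaw -12.456951539646115
-12.173482121219138
glue [ 738.1 -166.6  130. ]
cork [710.5  50.9  32. ]
tin [367.6 166.3  29. ]
blank [373.1   5.   42. ]
bowl [756.2 308.4  55. ]
key [ 616.8 -553.7   10. ]
```

```bash
cat >> h.py <<'E'
from scipy.spatial.transform import Rotation as Ro
c3=np.array([-.133,-.991,0]); e3=np.array([.991,-.133,0]); k3=np.array([0,0,1.])
def rot(zt,y): 
    zt=zt/np.linalg.norm(zt); y=y-zt*(y@zt); y/=np.linalg.norm(y); return np.c_[np.cross(y,zt),y,zt]
def delta(p,R,p0=None,R0=None):
    o=get_obs()
    p0=o["tool_pos"] if p0 is None else p0
    R0=Ro.from_euler("xyz",o["tcp_rot"]).as_matrix() if R0 is None else R0
    print("dp",np.round(R0.T@(np.asarray(p)-p0)/1000,4),"rot",np.round(Ro.from_matrix(R0.T@R).as_rotvec(),4))
def st():
    o=get_obs(); print({k:np.round(o[k],3) for k in o if k not in("tau","dq")})
E
python3 - <<'E'
from h import *
s,t=cap("side"),cap("top")
np.set_printoptions(precision=1,suppress=True)
for a,b in(((324.3,128.7),(344.5,224.3)),((267.4,110.3),(354.8,160.8)),((246,138.5),(309.5,152.6))):print("corner",*tri(s,a,t,b))
zt=.707*c3-.707*k3
delta(np.array([493.6,74.3,173])-90*zt+[0,0,30],rot(zt,e3))
E
```

```text
corner [ 451.5 -354.2  160.1] 0.0552455955444238
corner [ 653.4 -400.9  155. ] 0.5027947304888113
corner [ 686.3 -259.2  149.1] 0.4289952867862332
dp [-0.4 -0.3 -0. ] rot [ 0.6 -0.6  1.3]
```

```bash
python3 - <<'E'
from h import *
zt=.707*c3-.707*k3
delta(np.array([493.6,74.3,173])-90*zt+[0,0,30],rot(zt,e3))
E
```

```text
dp [-0.4452 -0.2552 -0.04  ] rot [ 0.5578 -0.6449  1.3473]
```

```bash
python3 -m pendant '{"dp":[[-0.05,0,-0.06],[-0.15,-0.08,-0.06],[-0.25,-0.15,-0.05],[-0.35,-0.2,-0.04],[-0.445,-0.255,-0.04],[-0.445,-0.255,-0.04],[-0.445,-0.255,-0.04],[-0.445,-0.255,-0.04]],"rotation":[[0.558,-0.645,1.347],[0.558,-0.645,1.347],[0.558,-0.645,1.347],[0.558,-0.645,1.347],[0.558,-0.645,1.347],[0.558,-0.645,1.347],[0.558,-0.645,1.347],[0.558,-0.645,1.347]]}' 0.09
python3 - <<'E'
from h import *
st()
zt=.707*c3-.707*k3
delta(np.array([493.6,74.3,173])-90*zt,rot(zt,e3))
E
```

```text
time: 1.4
tool_pos: [474.4, 166.9, 268.1]
tcp_rot: [-3.102, 0.748, 1.54]
contact_force: [0.6, 0.7, 0.1]
grip_width: 89.8
finger_force: 0.0
{'time': np.float64(1.4), 'joint_positions': array([ 0.537,  0.559,  1.296, -0.595,  1.749,  0.616]), 'tool_pos': array([474.448, 166.92 , 268.124]), 'tcp_rot': array([-3.102,  0.748,  1.54 ]), 'contact_force': array([0.597, 0.671, 0.134]), 'moment': array([0.403, 0.03 , 0.071]), 'finger_force': np.float64(0.0), 'grip_width': np.float64(89.828)}
dp [0.0004 0.0302 0.0415] rot [ 0.0319 -0.0363  0.075 ]
```

```bash
python3 -m pendant '{"dp":[[0,0.03,0.0415],[0,0.03,0.0415],[0,0.03,0.0415],[0,0.03,0.0415]],"rotation":[[0.032,-0.036,0.075],[0.032,-0.036,0.075],[0.032,-0.036,0.075],[0.032,-0.036,0.075]]}'
python3 - <<'E'
from h import *
st()
zt=.707*c3-.707*k3
delta(np.array([493.6,74.3,173])+13*zt,rot(zt,e3))
a=[cap(n)["pixels"] for n in("side","top")]
r=lambda im,x0,y0:cv2.resize(im[y0:y0+150,x0:x0+133,::-1],(400,450),interpolation=cv2.INTER_CUBIC)
cv2.imwrite("pics/pre.png",np.hstack([r(a[0],210,150),r(a[1],140,130)]))
E
```

```text
time: 1.9
tool_pos: [500.5, 139.6, 237.8]
tcp_rot: [-3.14, 0.782, 1.445]
contact_force: [-0.1, -0.5, -0.4]
grip_width: 89.8
finger_force: 0.0
{'time': np.float64(1.9), 'joint_positions': array([ 0.48 ,  0.621,  1.292, -0.623,  1.713,  0.673]), 'tool_pos': array([500.492, 139.606, 237.829]), 'tcp_rot': array([-3.14 ,  0.782,  1.445]), 'contact_force': array([-0.136, -0.531, -0.417]), 'moment': array([0.373, 0.027, 0.005]), 'finger_force': np.float64(0.0), 'grip_width': np.float64(89.834)}
dp [-0.001   0.0015  0.1053] rot [ 0.0036 -0.0036  0.0051]
```

View pics/pre.png

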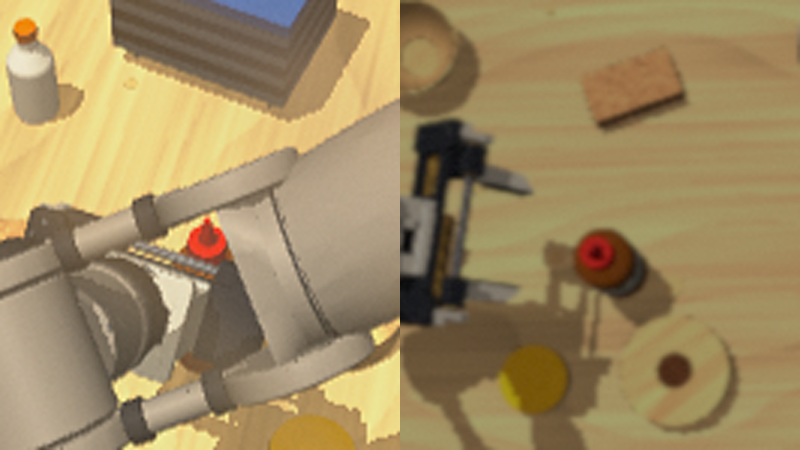

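The gripper straddles the cap line: fingers at crop (505,182) and (500,292), cap at (600,252). Advancing and closing.

```bash
python3 -m pendant '{"dp":[[0,0.001,0.04],[0,0.001,0.07],[-0.001,0.0015,0.09],[-0.001,0.0015,0.105],[-0.001,0.0015,0.105],[-0.001,0.0015,0.105]],"rotation":[[0,0,0],[0,0,0],[0,0,0],[0,0,0],[0,0,0],[0,0,0]]}'
python3 -m pendant '{"dp":[[0,0,0],[0,0,0],[0,0,0],[0,0,0],[0,0,0],[0,0,0],[0,0,0]],"rotation":[[0,0,0],[0,0,0],[0,0,0],[0,0,0],[0,0,0],[0,0,0],[0,0,0]]}' 0.015
```

```text
time: 2.75
tool_pos: [492.9, 64.8, 163.6]
tcp_rot: [-3.14, 0.782, 1.443]
contact_force: [-0.3, 0.5, -0.1]
grip_width: 90.2
finger_force: 0.0
time: 3.62
tool_pos: [492.5, 64.1, 162.9]
tcp_rot: [-3.138, 0.783, 1.444]
contact_force: [-0.6, 0.0, 0.6]
grip_width: 33.4
finger_force: 30.0
```

```bash
cat >> h.py <<'E'
def bottle_goal(R0,p0,mid0,dz,extra=0,up=k3):
    a=np.cos(np.radians(5))*c3-np.sin(np.radians(5))*k3
    ax=np.cross(up,a);ax/=np.linalg.norm(ax);th=np.arccos(up@a)
    Q=Ro.from_rotvec(ax*(th+extra)).as_matrix()
    seat=np.array([518,340,175.+dz])
    return seat+Q@(p0-mid0),Q@R0
E
python3 - <<'E'
from h import *
o=get_obs();R0=Ro.from_euler("xyz",o["tcp_rot"]).as_matrix();p0=o["tool_pos"]
delta(p0+[0,0,160],R0)
for dz in(70,0):
    p,R=bottle_goal(R0,p0,np.array([493.6,74.3,70]),dz); print(p,R[:,2]); delta(p,R,p0+[0,0,160],R0)
E
```

```text
dp [-0.1129 -0.0004 -0.1134] rot [0. 0. 0.]
[506.03592504 249.1262978  226.7103619 ] [ 0.10309267  0.76049783 -0.64110447]
dp [ 0.1991 -0.0101 -0.0625] rot [-0.0079  1.658   0.0017]
[506.03592504 249.1262978  156.7103619 ] [ 0.10309267  0.76049783 -0.64110447]
dp [ 0.2485 -0.01   -0.0129] rot [-0.0079  1.658   0.0017]
```

```bash
python3 -m pendant '{"dp":[[-0.014,0,-0.014],[-0.035,0,-0.035],[-0.06,0,-0.06],[-0.085,0,-0.085],[-0.105,0,-0.105],[-0.113,0,-0.113]],"rotation":[[0,0,0],[0,0,0],[0,0,0],[0,0,0],[0,0,0],[0,0,0]]}'
python3 -m pendant '{"dp":[[0,0,0],[0,0,0],[0,0,-0.01],[0.02,0,-0.03],[0.05,0,-0.04],[0.08,0,-0.05],[0.1,-0.005,-0.06],[0.12,-0.005,-0.06]],"rotation":[[0,0.05,0],[0,0.15,0],[0,0.27,0],[0,0.4,0],[0,0.54,0],[0,0.68,0],[0,0.8,0],[0,0.9,0]]}'
python3 - <<'E'
from h import *
st()
a=[cap(n)["pixels"] for n in("side","top")]
cv2.imwrite("pics/mid.png",cv2.resize(np.hstack(a)[:,:,::-1],(800,300),interpolation=cv2.INTER_AREA))
E
```

```text
time: 4.38
tool_pos: [493.0, 63.9, 325.2]
tcp_rot: [3.141, 0.781, 1.441]
contact_force: [-0.2, -0.0, -1.9]
grip_width: 33.8
finger_force: 30.0
time: 5.38
tool_pos: [504.0, 191.1, 280.2]
tcp_rot: [-3.139, -0.121, 1.44]
contact_force: [-0.2, -0.7, -1.8]
grip_width: 33.6
finger_force: 30.0
{'time': np.float64(5.375), 'joint_positions': array([0.15 , 0.302, 1.439, 0.119, 1.371, 0.258]), 'tool_pos': array([503.996, 191.133, 280.246]), 'tcp_rot': array([-3.139, -0.121,  1.44 ]), 'contact_force': array([-0.24 , -0.665, -1.848]), 'moment': array([-0.359,  0.167,  0.004]), 'finger_force': np.float64(30.001), 'grip_width': np.float64(33.566)}
```

View pics/mid.png

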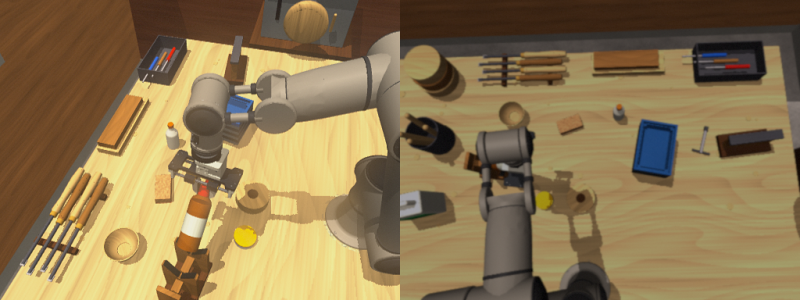

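```bash
cat >> h.py <<'E'
RG=Ro.from_euler("xyz",[-3.138,.783,1.444]).as_matrix(); PG=np.array([492.5,64.1,162.9]); MID=np.array([493.6,74.3,70])
E
python3 - <<'E'
from h import *
for dz in (70,):
    p,R=bottle_goal(RG,PG,MID,dz); delta(p,R)
E
```

```text
dp [ 0.0529 -0.0044  0.0585] rot [-0.01    0.7581 -0.0056]
```

```bash
python3 -m pendant '{"dp":[[0,0,0],[0.01,0,0.005],[0.02,-0.002,0.015],[0.03,-0.003,0.03],[0.042,-0.004,0.045],[0.053,-0.004,0.058],[0.053,-0.004,0.058],[0.053,-0.004,0.058]],"rotation":[[0,0.1,0],[0,0.24,0],[0,0.38,0],[0,0.52,0],[-0.01,0.65,0],[-0.01,0.73,-0.005],[-0.01,0.758,-0.005],[-0.01,0.758,-0.005]]}'
python3 - <<'E'
from h import *
for dz in (70,):
    p,R=bottle_goal(RG,PG,MID,dz); delta(p,R)
st()
a=[cap(n)["pixels"] for n in("side","top")]
cv2.imwrite("pics/s2.png",a[0][:,:,::-1]);cv2.imwrite("pics/t2.png",a[1][:,:,::-1])
r=lambda im,x0,y0:cv2.resize(im[y0:y0+133,x0:x0+133,::-1],(400,400),interpolation=cv2.INTER_CUBIC)
cv2.imwrite("pics/lay.png",np.hstack([r(a[0],190,250),r(a[1],60,140)]))
E
```

```text
time: 6.48
tool_pos: [508.0, 249.7, 229.3]
tcp_rot: [3.129, -0.873, 1.451]
contact_force: [-0.2, 0.3, -1.3]
grip_width: 33.5
finger_force: 30.0
dp [-0.0025 -0.0018  0.0011] rot [0.001  0.0017 0.0042]
{'time': np.float64(6.475), 'joint_positions': array([-0.144,  0.38 ,  1.814,  0.97 ,  1.192, -0.519]), 'tool_pos': array([507.958, 249.687, 229.291]), 'tcp_rot': array([ 3.129, -0.873,  1.451]), 'contact_force': array([-0.202,  0.261, -1.269]), 'moment': array([-0.95 ,  0.19 ,  0.002]), 'finger_force': np.float64(30.0), 'grip_width': np.float64(33.488)}
```

View pics/lay.png

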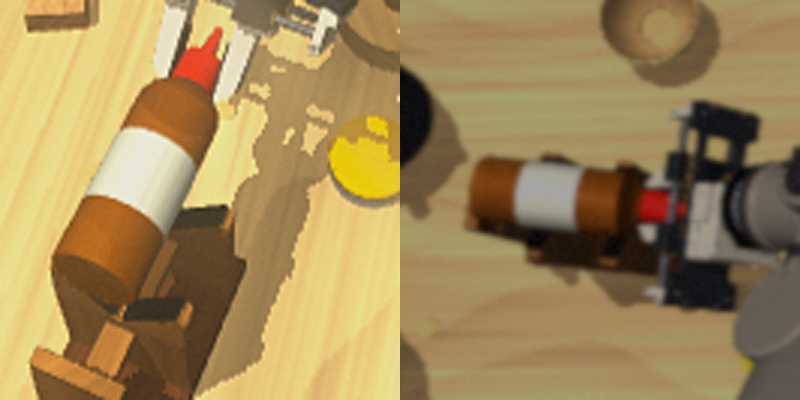

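```bash
python3 - <<'E'
from h import *
s,t=cap("side"),cap("top")
a=np.cos(.0873)*c3-np.sin(.0873)*k3; m=np.array([518,340,245.])+[1.5,1,3]
sc=lambda p:((p-[190,250])*3).round(0); tc=lambda p:((p-[60,140])*3+[400,0]).round(0)
for d in(-70,70,88,116,146):print(d,sc(proj(s,m+d*a)),tc(proj(t,m+d*a)))
for d in(-70,70):
  for w in(-32,32):print(d,w,"e-side",sc(proj(s,m+d*a+w*e3)),tc(proj(t,m+d*a+w*e3)))
E
```

```text
-70 [ 91. 278.] [478. 186.]
70 [179. 109.] [623. 203.]
88 [189.  89.] [641. 205.]
116 [204.  60.] [670. 208.]
146 [219.  29.] [701. 212.]
-70 -32 e-side [135. 297.] [472. 219.]
-70 32 e-side [ 49. 260.] [484. 154.]
70 -32 e-side [219. 124.] [617. 235.]
70 32 e-side [139.  93.] [628. 171.]
```

The lay view matches the expected projection, with the nozzle tip at (220,30) against a predicted (219,29), so there is no droop. Lowering.

```bash
python3 - <<'E'
from h import *
p,R=bottle_goal(RG,PG,MID,0); delta(p,R)
p,R=bottle_goal(RG,PG,MID,6); delta(p,R)
E
```

```text
dp [-0.0571 -0.0026  0.0461] rot [0.0021 0.0011 0.0061]
dp [-0.0525 -0.0025  0.0422] rot [0.0021 0.0011 0.0061]
```

```bash
python3 -m pendant '{"dp":[[-0.01,-0.001,0.008],[-0.025,-0.002,0.02],[-0.038,-0.0025,0.03],[-0.047,-0.0025,0.038],[-0.0525,-0.0025,0.042],[-0.0525,-0.0025,0.042],[-0.0525,-0.0025,0.042]],"rotation":[[0,0,0],[0,0,0.003],[0.002,0.001,0.006],[0.002,0.001,0.006],[0.002,0.001,0.006],[0.002,0.001,0.006],[0.002,0.001,0.006]]}'
python3 - <<'E'
from h import *
p,R=bottle_goal(RG,PG,MID,0); delta(p,R)
E
```

```text
time: 7.55
tool_pos: [505.9, 249.0, 162.4]
tcp_rot: [3.136, -0.876, 1.443]
contact_force: [-0.3, 0.2, -1.8]
grip_width: 33.4
finger_force: 30.0
dp [-0.0043  0.0001  0.0038] rot [-0.0001 -0.0009 -0.0012]
```

```bash
python3 -m pendant '{"dp":[[-0.0012,0,0.001],[-0.0025,0,0.002],[-0.0035,0,0.003],[-0.0045,0,0.0038],[-0.0045,0,0.0038]],"rotation":[[0,0,0],[0,0,0],[0,0,0],[0,0,0],[0,0,0]]}'
```

```text
time: 8.18
tool_pos: [505.9, 249.1, 156.3]
tcp_rot: [3.137, -0.876, 1.442]
contact_force: [1.4, -0.1, -0.1]
grip_width: 33.6
finger_force: 30.0
```

```bash
python3 -m pendant '{"dp":[[-0.0008,0.0007,0.0006],[-0.0008,0.0007,0.0006],[-0.0008,0.0007,0.0006]],"rotation":[[0,0,0],[0,0,0],[0,0,0]]}'
```

```text
time: 8.55
tool_pos: [506.4, 248.9, 155.3]
tcp_rot: [3.138, -0.876, 1.442]
contact_force: [-0.7, -1.8, 2.7]
grip_width: 33.0
finger_force: 30.0
```

```bash
python3 -m pendant '{"dp":[[0,0,0],[0,0,0],[0,0,0],[0,0,0],[0,0,0]],"rotation":[[0,0,0],[0,0,0],[0,0,0],[0,0,0],[0,0,0]]}' 0.07
python3 -m pendant '{"dp":[[0,0,-0.015],[0,0,-0.04],[0,0,-0.07],[0,0,-0.1],[-0.06,0,-0.15],[-0.1,0,-0.18]],"rotation":[[0,0,0],[0,0,0],[0,0,0],[0,0,0],[0,0,0],[0,0,0]]}'
python3 - <<'E'
from h import *
s,t=cap("side"),cap("top")
a=np.cos(.0873)*c3-np.sin(.0873)*k3; m=np.array([518,340,175.])
sc=lambda p:((p-[190,250])*3).round(0); tc=lambda p:((p-[60,140])*3+[400,0]).round(0)
for d in(-70,70,146):print(d,sc(proj(s,m+d*a)),tc(proj(t,m+d*a)))
r=lambda im,x0,y0:cv2.resize(im[y0:y0+133,x0:x0+133,::-1],(400,400),interpolation=cv2.INTER_CUBIC)
cv2.imwrite("pics/laid.png",np.hstack([r(s["pixels"],190,250),r(t["pixels"],60,140)]))
E
```

```text
time: 9.18
tool_pos: [506.3, 248.9, 155.0]
tcp_rot: [3.138, -0.876, 1.442]
contact_force: [0.8, -0.1, -0.2]
grip_width: 69.7
finger_force: 0.0
time: 9.93
tool_pos: [479.6, 49.2, 195.0]
tcp_rot: [3.134, -0.875, 1.445]
contact_force: [1.4, -0.5, -0.1]
grip_width: 70.1
finger_force: 0.0
-70 [104. 314.] [511. 199.]
70 [185. 150.] [647. 214.]
146 [223.  73.] [721. 222.]
```

View pics/laid.png

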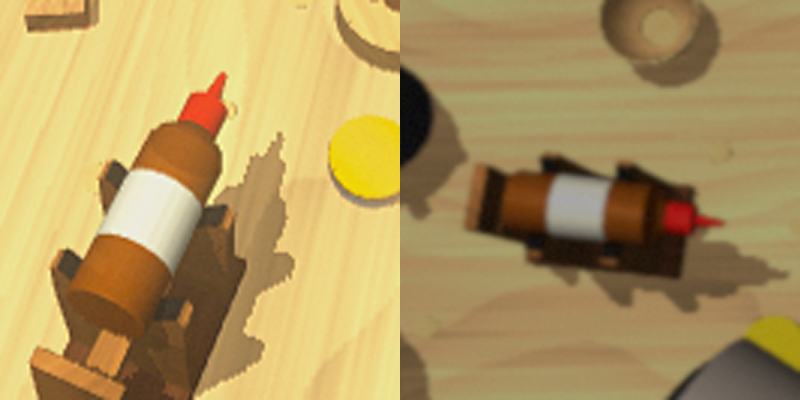

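The bottle lies as predicted, with the nozzle tip at (223,74) and (722,223). Next I'll refine the hem edge.

```bash
python3 - <<'E'
from h import *
np.set_printoptions(precision=4,suppress=True)
t=cap("top"); s=cap("side")
def edges(c,pts_in,dirpx,n=20):
    im=cv2.GaussianBlur(c["pixels"].astype(np.float32),(0,0),.5); g=im[:,:,2]-im[:,:,0]; out=[]
    for p in pts_in:
        k=np.arange(-6,6,.1); q=np.array(p)+np.outer(k,dirpx)
        v=cv2.remap(g,q[:,:1].astype(np.float32),q[:,1:].astype(np.float32),1)[:,0]
        hi=np.median(v[:25]);lo=np.median(v[-25:]); i=np.argmax(v<(hi+lo)/2); out.append(q[i])
    return np.array(out)
lerp=lambda a,b:[np.array(a)+(np.array(b)-a)*f for f in np.linspace(.15,.85,20)]
cor=dict(A=(344.5,224.5),B=(298.6,216.3),C=(309.3,152.6),D=(355,160.8)) # A near robot -v, D far -v
dv=np.array([.987,.16]);du=np.array([-.16,.987])
for n,a,b,d in(("-v",'A','D',dv),("+v",'B','C',-dv),("-u",'A','B',du),("+u",'D','C',-du)):
    e=edges(t,lerp(cor[a],cor[b]),d)
    w=np.array([onz(t,*q,156) for q in e])
    vx,vy,x,y=cv2.fitLine(w[:,:2].astype(np.float32),cv2.DIST_HUBER,0,.01,.01).ravel()
    print(n,np.degrees(np.arctan2(vy,vx)),(x,y), "res",np.std((w[:,:2]-[x,y])@[-vy,vx]))
E
```

```text
-v -11.370835 (np.float32(536.4847), np.float32(-379.6861)) res 0.3947750037197657
+v 0.26559088 (np.float32(583.6845), np.float32(-240.13635)) res 6.366705444792404
-u 73.00038 (np.float32(463.80008), np.float32(-290.19418)) res 3.7919277010606427
+u 78.60669 (np.float32(671.9698), np.float32(-334.3067)) res 0.28558300301175205
```

```bash
cat >> h.py <<'E'
u3=np.array([.9803,-.1977,0]);v3=np.array([.1977,.9803,0]);TC=np.array([569.8,-309.9,0])
GP=TC-30*u3-70.5*v3
E
python3 - <<'E'
from h import *
st(); delta(GP+[0,0,230],rot(-k3,v3))
E
```

```text
{'time': np.float64(10.125), 'joint_positions': array([-0.564,  0.451,  1.822,  0.789,  1.4  , -0.79 ]), 'tool_pos': array([480.188,  49.755, 194.463]), 'tcp_rot': array([ 3.138, -0.876,  1.438]), 'contact_force': array([-0.378, -0.119, -0.634]), 'moment': array([-0.524,  0.107, -0.012]), 'finger_force': np.float64(0.0), 'grip_width': np.float64(70.121)}
dp [-0.2371  0.1029 -0.3397] rot [ 0.658  -0.6982 -1.401 ]
```

```bash
python3 -m pendant '{"dp":[[0.04,0,-0.03],[0.02,0.02,-0.11],[-0.02,0.03,-0.17],[-0.07,0.05,-0.23],[-0.12,0.07,-0.28],[-0.17,0.09,-0.32],[-0.21,0.1,-0.34],[-0.237,0.103,-0.34]],"rotation":[[0.06,-0.064,-0.13],[0.13,-0.14,-0.28],[0.2,-0.21,-0.42],[0.27,-0.28,-0.57],[0.34,-0.36,-0.72],[0.41,-0.43,-0.87],[0.48,-0.5,-1.02],[0.55,-0.58,-1.17]]}' 0.05
python3 - <<'E'
from h import *
st(); delta(GP+[0,0,210],rot(-k3,v3))
E
```

```text
time: 11.12
tool_pos: [528.6, -365.6, 234.5]
tcp_rot: [3.048, -0.123, 2.728]
contact_force: [0.3, 0.2, -0.9]
grip_width: 50.0
finger_force: 0.0
{'time': np.float64(11.125), 'joint_positions': array([-0.748,  0.654,  0.995,  0.048,  1.64 , -1.9  ]), 'tool_pos': array([ 528.569, -365.628,  234.498]), 'tcp_rot': array([ 3.048, -0.123,  2.728]), 'contact_force': array([ 0.307,  0.16 , -0.87 ]), 'moment': array([-0.15 , -0.075, -0.008]), 'finger_force': np.float64(0.0), 'grip_width': np.float64(49.991)}
dp [-0.0041 -0.0099  0.0234] rot [ 0.1062 -0.1127 -0.2198]
```

```bash
python3 -m pendant '{"dp":[[-0.002,-0.005,0.01],[-0.004,-0.01,0.023],[-0.004,-0.01,0.023],[-0.004,-0.01,0.023]],"rotation":[[0.06,-0.06,-0.11],[0.106,-0.113,-0.22],[0.106,-0.113,-0.22],[0.106,-0.113,-0.22]]}' 0.032
python3 - <<'E'
from h import *
delta(GP+[0,0,160],rot(-k3,v3));delta(GP+[0,0,144.5],rot(-k3,v3))
np.set_printoptions(precision=4,suppress=True)
t=cap("top");s=cap("side")
r=lambda im,x0,y0:cv2.resize(im[y0:y0+100,x0:x0+100,::-1],(400,400),interpolation=cv2.INTER_CUBIC)
cv2.imwrite("pics/tr.png",np.hstack([r(s["pixels"],240,80),r(t["pixels"],280,140)]))
E
```

```text
time: 11.62
tool_pos: [525.4, -371.7, 210.5]
tcp_rot: [3.137, -0.004, 2.934]
contact_force: [0.4, 0.4, -0.3]
grip_width: 32.1
finger_force: 0.0
dp [-0.0015 -0.0014  0.0505] rot [ 0.0042 -0.0038 -0.0081]
dp [-0.0016 -0.0014  0.066 ] rot [ 0.0042 -0.0038 -0.0081]
```

View pics/tr.png

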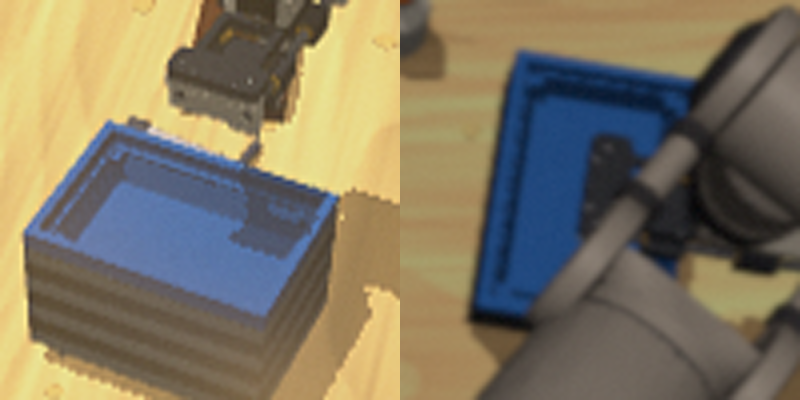

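The gripper is above the far hem, with its fingertip at side-crop (255,130) over the hem at (250,165). Descending.

```bash
python3 -m pendant '{"dp":[[-0.001,-0.0014,0.02],[-0.0015,-0.0014,0.04],[-0.0015,-0.0014,0.05],[-0.0016,-0.0014,0.058],[-0.0016,-0.0014,0.064],[-0.0016,-0.0014,0.066],[-0.0016,-0.0014,0.066]],"rotation":[[0.004,-0.004,-0.008],[0.004,-0.004,-0.008],[0.004,-0.004,-0.008],[0.004,-0.004,-0.008],[0.004,-0.004,-0.008],[0.004,-0.004,-0.008],[0.004,-0.004,-0.008]]}'
python3 - <<'E'
from h import *
delta(GP+[0,0,144.5],rot(-k3,v3))
E
```

```text
time: 12.6
tool_pos: [525.8, -373.8, 143.6]
tcp_rot: [-3.141, 0.0, 2.944]
contact_force: [-0.7, -0.4, 0.4]
grip_width: 32.2
finger_force: 0.0
dp [-0.0005  0.0008 -0.0009] rot [-0.0003  0.0001  0.001 ]
```

```bash
python3 -m pendant '{"dp":[[0,0,0],[0,0,0]],"rotation":[[0,0,0],[0,0,0]]}' 0.016
```

```text
time: 12.85
tool_pos: [525.8, -373.8, 143.7]
tcp_rot: [-3.141, 0.0, 2.944]
contact_force: [-0.5, -0.7, 0.2]
grip_width: 18.0
finger_force: 0.0
```

```bash
python3 -m pendant '{"dp":[[0,0,0],[0,0,0]],"rotation":[[0,0,0],[0,0,0]]}' 0.0125
python3 -m pendant '{"dp":[[0,0,0],[0,0,0]],"rotation":[[0,0,0],[0,0,0]]}' 0.0105
```

```text
time: 13.1
tool_pos: [525.8, -373.6, 143.4]
tcp_rot: [3.142, -0.0, 2.944]
contact_force: [-0.6, 0.6, -0.0]
grip_width: 12.6
finger_force: 0.3
time: 13.35
tool_pos: [525.9, -373.0, 143.3]
tcp_rot: [3.141, -0.0, 2.944]
contact_force: [0.5, 3.2, 1.3]
grip_width: 10.7
finger_force: 2.1
```

```bash
python3 -m pendant '{"dp":[[0,0.001,0],[0,0.0012,0]],"rotation":[[0,0,0],[0,0,0]]}'
python3 -m pendant '{"dp":[[0,0,0],[0,0,0],[0,0,0],[0,0,0]],"rotation":[[0,0,0],[0,0,0],[0,0,0],[0,0,0]]}' 0.002
```

```text
time: 13.6
tool_pos: [526.0, -372.6, 143.4]
tcp_rot: [-3.141, -0.0, 2.944]
contact_force: [0.8, 2.2, 0.6]
grip_width: 10.6
finger_force: 1.0
time: 14.1
tool_pos: [526.0, -372.4, 143.3]
tcp_rot: [3.142, -0.0, 2.944]
contact_force: [1.9, 4.4, 1.8]
grip_width: 9.0
finger_force: 30.0
```

```bash
python3 -m pendant '{"dp":[[0,0.0007,0],[0,0.0007,0]],"rotation":[[0,0,0],[0,0,0]]}'
python3 - <<'E'
from h import *
R0=rot(-k3,v3);p0=get_obs()["tool_pos"]
pv=TC+105*u3+75*v3+140*k3
d=-(210*u3+150*v3)/258.07;n=np.cross(d,k3)
for th in range(1,9):
    Q=Ro.from_rotvec(n*np.radians(th)).as_matrix()
    print(th,end=' ');delta(pv+Q@(p0-pv),Q@R0,p0,R0)
E
```

```text
time: 14.35
tool_pos: [526.1, -371.9, 143.4]
tcp_rot: [-3.141, -0.0, 2.944]
contact_force: [0.6, 3.0, 2.1]
grip_width: 8.5
finger_force: 30.0
1 dp [-0.0001  0.0001 -0.0034] rot [0.0101 0.0142 0.    ]
2 dp [-0.0002  0.0001 -0.0068] rot [0.0203 0.0284 0.    ]
3 dp [-0.0004  0.0003 -0.0102] rot [0.0304 0.0426 0.    ]
4 dp [-0.0006  0.0004 -0.0135] rot [0.0406 0.0568 0.    ]
5 dp [-0.0008  0.0006 -0.0169] rot [ 0.0507  0.071  -0.    ]
6 dp [-0.0012  0.0008 -0.0203] rot [0.0609 0.0852 0.    ]
7 dp [-0.0015  0.0011 -0.0236] rot [0.071  0.0994 0.    ]
8 dp [-0.0019  0.0014 -0.027 ] rot [0.0812 0.1136 0.    ]
```

```bash
python3 -m pendant '{"dp":[[0,0.0003,-0.0017],[-0.0001,0.0005,-0.0034],[-0.0001,0.0005,-0.0051],[-0.0002,0.0005,-0.0068],[-0.0003,0.0006,-0.0085],[-0.0004,0.0007,-0.0102],[-0.0005,0.0008,-0.0118],[-0.0006,0.0008,-0.0135]],"rotation":[[0.005,0.007,0],[0.01,0.014,0],[0.015,0.021,0],[0.02,0.028,0],[0.025,0.0355,0],[0.03,0.0426,0],[0.0355,0.05,0],[0.0406,0.0568,0]]}'
```

```text
time: 15.35
tool_pos: [526.7, -371.5, 157.0]
tcp_rot: [-3.1, -0.058, 2.942]
contact_force: [-3.3, -1.9, -1.1]
grip_width: 8.4
finger_force: 30.0
```

```bash
python3 - <<'E'
from h import *
o=get_obs();R0=Ro.from_euler("xyz",o["tcp_rot"]).as_matrix();p0=o["tool_pos"]
pv=TC+105*u3+75*v3+140*k3
d=-(210*u3+150*v3)/258.07;n=np.cross(d,k3)
for th in range(1,6):
    Q=Ro.from_rotvec(n*np.radians(th)).as_matrix()
    print(th,end=' ');delta(pv+Q@(p0-pv),Q@R0,p0,R0)
s=cap("side");t=cap("top")
r=lambda im,x0,y0:cv2.resize(im[y0:y0+100,x0:x0+100,::-1],(400,400),interpolation=cv2.INTER_CUBIC)
cv2.imwrite("pics/peel.png",np.hstack([r(s["pixels"],240,80),r(t["pixels"],280,140)]))
E
```

```text
1 dp [-0.0001  0.     -0.0034] rot [ 0.0101  0.0142 -0.    ]
2 dp [-0.0002  0.0001 -0.0068] rot [ 0.0203  0.0284 -0.    ]
3 dp [-0.0004  0.0002 -0.0102] rot [ 0.0304  0.0426 -0.    ]
4 dp [-0.0006  0.0004 -0.0135] rot [ 0.0405  0.0568 -0.    ]
5 dp [-0.0008  0.0006 -0.0169] rot [ 0.0507  0.0711 -0.    ]
```

View pics/peel.png

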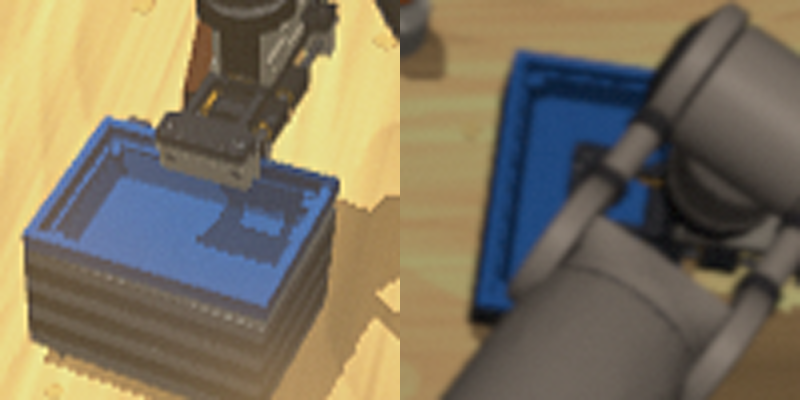

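The peel view shows a lifted edge at (335,185) and the stack standing in place. Continuing.

```bash
python3 -m pendant '{"dp":[[0.0003,-0.0002,-0.0017],[0.0003,-0.0002,-0.0034],[0.0003,-0.0002,-0.0051],[0.0002,-0.0001,-0.0068],[0.0001,0,-0.0085],[0,0,-0.0102],[-0.0001,0.0002,-0.0135],[-0.0003,0.0003,-0.0169]],"rotation":[[0.005,0.007,0],[0.01,0.014,0],[0.015,0.021,0],[0.02,0.028,0],[0.025,0.0355,0],[0.03,0.0426,0],[0.0405,0.0568,0],[0.0507,0.071,0]]}'
```

```text
time: 16.45
tool_pos: [528.4, -370.3, 173.9]
tcp_rot: [-3.049, -0.129, 2.938]
contact_force: [-1.4, 0.0, -0.9]
grip_width: 8.6
finger_force: 30.0
```

```bash
python3 - <<'E'
from h import *
o=get_obs();R=Ro.from_euler("xyz",o["tcp_rot"]).as_matrix();delta(o["tool_pos"]+[0,0,100],R)
E
```

```text
dp [ 0.0128 -0.0092 -0.0987] rot [0. 0. 0.]
```

```bash
python3 -m pendant '{"dp":[[0.0003,-0.0002,-0.002],[0.0006,-0.0004,-0.005],[0.001,-0.0007,-0.008],[0.0014,-0.001,-0.011],[0.002,-0.0014,-0.015],[0.0026,-0.0018,-0.02],[0.0036,-0.0026,-0.028],[0.0051,-0.0037,-0.0395]],"rotation":[[0,0,0],[0,0,0],[0,0,0],[0,0,0],[0,0,0],[0,0,0],[0,0,0],[0,0,0]]}'
python3 -m pendant '{"dp":[[0.002,-0.0014,-0.015],[0.0051,-0.0037,-0.0395],[0.0075,-0.0055,-0.06],[0.0075,-0.0055,-0.06]],"rotation":[[0,0,0],[0,0,0],[0,0,0],[0,0,0]]}'
python3 - <<'E'
from h import *
s=cap("side");t=cap("top")
m=cv2.inRange(cv2.cvtColor(s["pixels"],cv2.COLOR_RGB2HSV),(105,90,50),(125,255,255))
r=lambda im,x0,y0:cv2.resize(im[y0:y0+150,x0:x0+150,::-1],(400,400),interpolation=cv2.INTER_CUBIC)
cv2.imwrite("pics/up.png",np.hstack([r(s["pixels"],210,50),r(t["pixels"],270,120)]))
E
```

```text
time: 17.45
tool_pos: [528.2, -370.5, 214.2]
tcp_rot: [-3.05, -0.128, 2.938]
contact_force: [1.7, 0.2, -1.2]
grip_width: 8.5
finger_force: 30.0
time: 17.95
tool_pos: [529.2, -371.0, 277.0]
tcp_rot: [-3.047, -0.123, 2.937]
contact_force: [-0.5, -0.3, -2.4]
grip_width: 8.9
finger_force: 30.0
```

View pics/up.png

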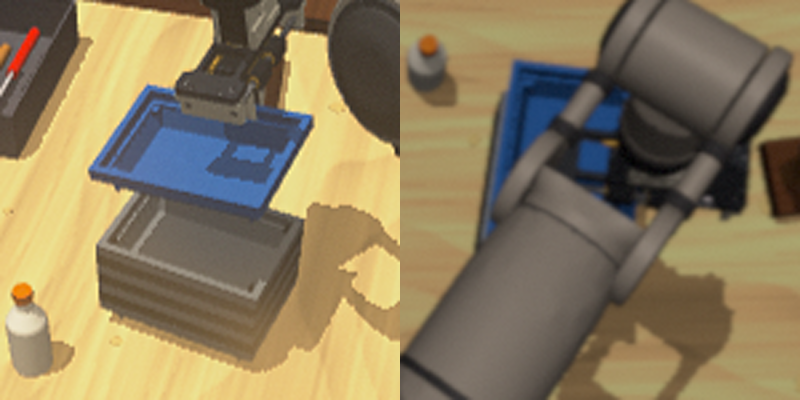

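The tray is free: the blue tray is in the gripper and the grey stack stands at crop (200,270). Now I'll level it and carry it across.

```bash
cat >> h.py <<'E'
NZ=np.array([498.6,195.3,162.])
def fin(off,z,ug=-30,yoff=0): 
    c=NZ+off*c3; c=c+ug*e3+70.5*c3; c[2]=z; return c
RF=rot(-k3,-c3)
E
python3 - <<'E'
from h import *
print(fin(45,132.3),fin(125,260));delta(fin(125,260),RF)
print(get_obs()["joint_positions"])
E
```

```text
[453.5085  84.8295 132.3   ] [442.8685   5.5495 260.    ]
dp [0.1568 0.3525 0.0022] rot [-0.0871 -0.1311 -0.0644]
[-0.66159106  0.60711006  0.97379572 -0.13908457  1.63437863 -2.03819724]
```

```bash
python3 -m pendant '{"dp":[[0.003,0.006,0],[0.01,0.022,0],[0.02,0.045,0],[0.033,0.075,0],[0.047,0.107,0.001],[0.062,0.14,0.001],[0.078,0.175,0.001],[0.093,0.21,0.001]],"rotation":[[-0.01,-0.015,-0.005],[-0.025,-0.037,-0.015],[-0.04,-0.06,-0.025],[-0.055,-0.083,-0.035],[-0.07,-0.105,-0.045],[-0.08,-0.12,-0.055],[-0.087,-0.131,-0.064],[-0.087,-0.131,-0.064]]}'
python3 -m pendant '{"dp":[[0.013,0.035,0],[0.026,0.07,0],[0.039,0.1,0],[0.05,0.12,0],[0.058,0.135,0],[0.063,0.142,0],[0.063,0.142,0]],"rotation":[[0,0,0],[0,0,0],[0,0,0],[0,0,0],[0,0,0],[0,0,0],[0,0,0]]}'
python3 - <<'E'
from h import *
st();delta(fin(125,260),RF);delta(fin(125,132.3),RF)
E
```

```text
time: 19.05
tool_pos: [476.7, -145.1, 265.5]
tcp_rot: [3.141, -0.001, 3.007]
contact_force: [0.6, 0.2, -1.3]
grip_width: 8.5
finger_force: 30.0
time: 19.92
tool_pos: [434.3, 2.6, 266.0]
tcp_rot: [-3.141, 0.0, 3.008]
contact_force: [-0.0, -0.3, -2.7]
grip_width: 8.7
finger_force: 30.0
{'time': np.float64(19.925), 'joint_positions': array([-0.171,  0.142,  1.681, -0.   ,  1.318, -1.608]), 'tool_pos': array([434.325,   2.602, 266.038]), 'tcp_rot': array([-3.141,  0.   ,  3.008]), 'contact_force': array([-0.008, -0.328, -2.686]), 'moment': array([-0.101,  0.074, -0.013]), 'finger_force': np.float64(30.021), 'grip_width': np.float64(8.676)}
dp [-0.0081  0.0041  0.006 ] rot [-0.0003  0.0001  0.0001]
dp [-0.0081  0.0041  0.1337] rot [-0.0003  0.0001  0.0001]
```

```bash
cat >> h.py <<'E'
def bluepoly(c,roi):
    m=cv2.inRange(cv2.cvtColor(c["pixels"],cv2.COLOR_RGB2HSV),(103,90,45),(126,255,255))
    z=np.zeros_like(m);x0,y0,x1,y1=roi;z[y0:y1,x0:x1]=m[y0:y1,x0:x1]
    z=cv2.morphologyEx(z,cv2.MORPH_OPEN,np.ones((2,2)))
    cn=max(cv2.findContours(z,0,2)[0],key=cv2.contourArea)
    return cv2.contourArea(cn),cv2.approxPolyDP(cv2.convexHull(cn),2,True)[:,0].tolist(),z
E
python3 - <<'E'
from h import *
s=cap("side");t=cap("top");np.save("/tmp/a.npy",s["pixels"])
for c in(s,t):print(bluepoly(c,(100,60,420,330))[:2])
p=get_obs()["tool_pos"]; ctr=p+30*e3-70.5*c3+12.7*k3
for su in(-1,1):
  for sv in(-1,1):
    q=ctr+su*105*e3-sv*75*c3; print(su,sv,q.round(),proj(s,q).round(1),proj(t,q).round(1), "hem bottom",proj(s,q-16*k3).round(1))
E
```

```text
(2098.0, [[265, 183], [281, 187], [331, 216], [320, 248], [251, 223]])
(682.0, [[182, 182], [187, 180], [232, 185], [231, 199], [181, 194]])
-1 -1 [360.   8. 279.] [338.8 198. ] [223.4 257. ] hem bottom [338.1 201.9]
-1 1 [380. 156. 279.] [319.3 246.8] [169.8 251.2] hem bottom [318.7 250.5]
1 -1 [568. -20. 279.] [260.2 173.4] [232.4 182.8] hem bottom [260.3 177.5]
1 1 [588. 128. 279.] [235.  217.6] [180.5 177.6] hem bottom [235.5 221.4]
```

```bash
python3 - <<'E'
import numpy as np,cv2
a=np.load("/tmp/a.npy");h=cv2.cvtColor(a,cv2.COLOR_RGB2HSV)
for v in(190,200,210,216,220,224):print(v,[tuple(int(x) for x in h[v,u]) for u in range(226,274,3)])
E
```

```text
190 [(18, 116, 192), (23, 110, 243), (21, 117, 238), (22, 113, 237), (23, 115, 236), (26, 99, 236), (24, 106, 235), (23, 110, 236), (25, 103, 242), (109, 125, 177), (4, 25, 82), (110, 103, 143), (117, 30, 94), (120, 35, 96), (110, 89, 126), (112, 93, 129)]
200 [(24, 110, 236), (21, 118, 236), (23, 113, 236), (23, 112, 237), (25, 102, 236), (21, 119, 236), (24, 113, 242), (110, 123, 176), (8, 45, 85), (109, 122, 177), (120, 30, 95), (120, 30, 93), (109, 131, 181), (108, 129, 174), (109, 130, 174), (108, 134, 173)]
210 [(24, 107, 236), (23, 110, 236), (24, 112, 235), (26, 102, 235), (20, 121, 237), (111, 100, 174), (178, 29, 104), (110, 114, 186), (145, 17, 92), (122, 33, 101), (110, 107, 153), (108, 128, 176), (109, 129, 180), (109, 134, 177), (108, 131, 175), (109, 134, 177)]
216 [(23, 111, 237), (23, 112, 236), (24, 106, 236), (20, 121, 238), (114, 77, 175), (10, 52, 112), (124, 33, 124), (117, 52, 132), (141, 17, 103), (110, 104, 166), (110, 117, 176), (109, 120, 172), (109, 125, 177), (108, 130, 176), (108, 133, 176), (108, 132, 178)]
220 [(23, 112, 237), (23, 109, 237), (25, 102, 236), (18, 88, 177), (11, 59, 122), (115, 62, 164), (113, 79, 175), (112, 88, 177), (117, 56, 136), (111, 100, 176), (110, 109, 175), (109, 117, 174), (109, 123, 174), (109, 125, 180), (108, 132, 174), (109, 133, 174)]
224 [(23, 109, 237), (25, 105, 236), (20, 121, 232), (23, 110, 237), (24, 107, 241), (16, 94, 177), (8, 34, 119), (5, 37, 117), (5, 38, 114), (113, 82, 164), (111, 101, 176), (111, 103, 175), (109, 117, 175), (109, 122, 175), (110, 125, 176), (109, 130, 173)]
```

The tray sits within about 1 px of the expected level pose, so it's level. Descending and then sliding in.

```bash
python3 -m pendant '{"dp":[[-0.002,0.001,0.01],[-0.005,0.003,0.035],[-0.008,0.004,0.065],[-0.008,0.004,0.095],[-0.008,0.004,0.118],[-0.008,0.004,0.13],[-0.008,0.004,0.133],[-0.008,0.004,0.133]],"rotation":[[0,0,0],[0,0,0],[0,0,0],[0,0,0],[0,0,0],[0,0,0],[0,0,0],[0,0,0]]}'
python3 - <<'E'
from h import *
st();delta(fin(45,132.3),RF)
E
```

```text
time: 21.02
tool_pos: [443.4, 5.2, 133.5]
tcp_rot: [-3.141, 0.001, 3.008]
contact_force: [-0.1, 0.4, -1.4]
grip_width: 8.8
finger_force: 30.0
{'time': np.float64(21.025), 'joint_positions': array([-0.161,  0.303,  1.874, -0.   ,  0.964, -1.598]), 'tool_pos': array([443.406,   5.203, 133.451]), 'tcp_rot': array([-3.141e+00,  1.000e-03,  3.008e+00]), 'contact_force': array([-0.092,  0.366, -1.441]), 'moment': array([-0.121,  0.002, -0.041]), 'finger_force': np.float64(30.018), 'grip_width': np.float64(8.778)}
dp [0.0006 0.0803 0.0011] rot [-0.0003  0.0009 -0.0006]
```

```bash
python3 -m pendant '{"dp":[[0,0.008,0],[0,0.022,0.0005],[0,0.037,0.001],[0,0.047,0.001],[0,0.05,0.001],[0,0.05,0.001]],"rotation":[[0,0,0],[0,0,0],[0,0,0],[0,0,0],[0,0,0],[0,0,0]]}'
python3 - <<'E'
from h import *
np.set_printoptions(precision=1,suppress=True)
s=cap("side");t=cap("top")
p=get_obs()["tool_pos"];print(p); ctr=p+30*e3-70.5*c3+12.7*k3
print("expected +v corners (u-,u+), mid edges:")
for su in(-1,0,1):
    q=ctr+su*105*e3-75*c3; print(q,proj(s,q),proj(t,q))
q=ctr+105*e3; print("+u edge mid",q,proj(s,q),proj(t,q))
h=cv2.cvtColor(s["pixels"],cv2.COLOR_RGB2HSV);ht=cv2.cvtColor(t["pixels"],cv2.COLOR_RGB2HSV)
# profiles: side view columns through the +v edge; top rows/cols
b=lambda x:int(x[0])>100 and int(x[0])<130 and int(x[1])>45
for col in(250,262,290,300,310):print("side col",col,"".join("B" if b(h[v,col]) else "." for v in range(190,280)))
for row in(215,225,235):print("side row",row,"".join("B" if b(h[row,u]) else "." for u in range(220,330)))
for row in(185,190,200,210,220,230):print("top row",row,"".join("B" if b(ht[row,u]) else "." for u in range(140,240)))
for col in(165,175,185,195,205):print("top col",col,"".join("B" if b(ht[v,col]) else "." for v in range(165,260)))
for c,hh in((s,h),(t,ht)):
    m=cv2.inRange(hh,(0,150,60),(6,255,255))|cv2.inRange(hh,(173,150,60),(180,255,255)); pt=proj(c,NZ); x,y=pt.astype(int)
    ys,xs=np.nonzero(m[y-20:y+20,x-25:x+25]);i=np.argmin(ys) if c is s else np.argmax(xs); print("tip exp",pt,"red extreme",xs[i]+x-25,ys[i]+y-20)
E
```

```text
time: 21.78
tool_pos: [449.6, 55.1, 132.0]
tcp_rot: [-3.141, -0.0, 3.008]
contact_force: [-0.6, -0.4, -1.5]
grip_width: 8.6
finger_force: 30.0
[449.6  54.7 132. ]
expected +v corners (u-,u+), mid edges:
[394.6 208.9 144.7] [304.5 292.6] [163.7 248.1]
[498.7 194.9 144.7] [264.7 277.4] [168.7 214.8]
[602.7 180.9 144.7] [226.8 263. ] [173.5 182.5]
+u edge mid [592.8 106.6 144.7] [239.3 239.9] [196.5 184.8]
side col 250 ...............................BBBBBB......B.............BBBBBBBBBBBBBBBBBBBBBBBBBB.......
side col 262 .................................BBB..BBB.BBB..BBBBBBBBBBBBBBBBBBBBBBBBBBBBBBBBBBBBBB.....
side col 290 ................................................................BBBBBBBBBBBBBBBBBBBBBBBBBB
side col 300 .............................................................BBBBBBBBBBBBBBBBBBBBBBBBBBBBB
side col 310 ..................................................BBB..BBBBBBBBBBBBBBB....BBBBBBBBBBBBBBB.
side row 215 ..............................................................................................................
side row 225 ............................BBB.....
[... 800 characters left out ...]
............................................................................
top col 165 ...............................................................................................
top col 175 ...................BBBBBBBBBBBBBBB.....................................BBBBBBBBBBBBB...........
top col 185 ....................BBBBBBBBBBBBBBBB..................................BBBBBBBBBBBBBBBB.........
top col 195 .....................BBBBBBBBBBBBBBB...................................BBBBBBBBBBBBBBBB........
top col 205 ......................BBBBBBBBBBBBBB.....................................BBBBBBBBBBBBBBB.......
tip exp [264.5 274.3] red extreme 264 274
tip exp [167.1 214.2] red extreme 164 213
```

```bash
python3 -m pendant '{"dp":[[0,0.006,0],[0,0.014,0],[0,0.022,0],[0,0.028,0],[0,0.03,0],[0,0.03,0],[0,0.03,0],[0,0.03,0]],"rotation":[[0,0,0],[0,0,0],[0,0,0],[0,0,0],[0,0,0],[0,0,0],[0,0,0],[0,0,0]]}'
python3 - <<'E'
from h import *
np.set_printoptions(precision=1,suppress=True)
s=cap("side");t=cap("top");st()
p=get_obs()["tool_pos"]; ctr=p+30*e3-70.5*c3+12.7*k3; R=np.c_[e3,-c3,k3]
print("nozzle in tray frame",R.T@(NZ-ctr))
h=cv2.cvtColor(s["pixels"],cv2.COLOR_RGB2HSV);ht=cv2.cvtColor(t["pixels"],cv2.COLOR_RGB2HSV)
for c,hh in((s,h),(t,ht)):
    m=cv2.inRange(hh,(0,150,60),(6,255,255))|cv2.inRange(hh,(173,150,60),(180,255,255)); x,y=proj(c,NZ).astype(int)
    ys,xs=np.nonzero(m[y-20:y+20,x-25:x+25]);i=np.argmin(ys) if c is s else np.argmax(xs); print("tip exp",proj(c,NZ),"red extreme",xs[i]+x-25,ys[i]+y-20)
    print([tuple(map(int,hh[y+dy,x+dx])) for dx,dy in(((0,-5),(0,-9),(-6,0),(6,0)) if c is s else ((4,0),(8,0),(0,6),(0,-6)))])
b=lambda x:int(x[0])>100 and int(x[0])<130 and int(x[1])>45
for row in(186,190,194):print("top row",row,[u for u in range(130,240) if b(ht[row,u])][:1],)
for su in(0,1):print("exp +v edge",proj(t,ctr+su*105*e3-75*c3))
# stack check: grey stack rim in top view, dark pixels bbox vs original
m=cv2.inRange(ht,(0,0,0),(180,110,110));m[:140]=0;m[240:]=0;m[:,:285]=0;m[:,370:]=0
cn=max(cv2.findContours(m,0,2)[0],key=cv2.contourArea);print("stack",cv2.minAreaRect(cn)); print([proj(t,TC+140*k3+a*105*u3+bb*75*v3) for a in(-1,1) for bb in(-1,1)],proj(t,TC+140*k3))
E
```

```text
time: 22.88
tool_pos: [453.6, 84.5, 132.1]
tcp_rot: [-3.141, 0.0, 3.008]
contact_force: [-0.6, 0.4, -1.8]
grip_width: 8.6
finger_force: 30.0
{'time': np.float64(22.975), 'joint_positions': array([ 0. ,  0.3,  1.8, -0. ,  1. , -1.4]), 'tool_pos': array([453.6,  84.5, 132.1]), 'tcp_rot': array([-3.1,  0. ,  3. ]), 'contact_force': array([-0.3, -0.8, -1.5]), 'moment': array([-0.1,  0. ,  0. ]), 'finger_force': np.float64(30.02), 'grip_width': np.float64(8.551)}
nozzle in tray frame [-0.2 45.3 17.2]
tip exp [264.5 274.3] red extreme 264 274
[(108, 128, 175), (110, 119, 175), (109, 136, 175), (110, 128, 172)]
tip exp [167.1 214.2] red extreme 152 206
[(14, 40, 133), (16, 41, 132), (14, 41, 118), (14, 44, 115)]
top row 186 [165]
top row 190 [164]
top row 194 [164]
exp +v edge [159.3 213.8]
exp +v edge [164.2 181.5]
stack ((326.4761962890625, 191.0570068359375), (51.233436584472656, 67.86183166503906), 8.61564826965332)
[array([346. , 224.6]), array([298.6, 216.6]), array([354.7, 160.5]), array([308.6, 153.1])] [326.9 188.2]
```

```bash
python3 - <<'E'
from plant import workorder
print(workorder.close_job())
E
```

```text
the job is handed in; nothing more can be done
None
```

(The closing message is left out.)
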